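# Tare the carat balance

## Robot

A 6-joint arm with a two-finger parallel gripper is mounted at the origin on the work surface. World frame = base frame: x ahead of the robot, y to its left, z up, the work surface at z = 0. Lengths are in m, angles in rad, forces in N, time in s.
With the tool pointing down it reaches from about 0.35 to 0.775 m from the base axis. Payload 5.5 kg.
Tool frame: the origin (TCP) lies midway between the tips of the shut fingers; the grasp point (between the pads) lies 19 mm behind it; z points along the fingers, y is the line along which they close (so a half turn about z gives the same grasp; the last joint's range is limited). The gripper opens to 85 mm and grips with 20 to 120 N. Pads are 22 mm wide; open, the fingers measure 114 mm over their backs; the gripper's body (76 mm by 85 mm) begins 54 mm behind the grasp point. The pads swing forward as they close: fully open they stand 13 mm farther back than shut.
Start: joints at [0.968, 0.313, 0.046, 1.304, 0, 1.431], TCP at [0.257, 0.515, 0.231] pointing down, gripper open.
Joint ranges: [-2.76, 2.76], [-0.86, 1.69], [-1.03, 1.26], [-2.2, 2.34], [-1.47, 1.5], [-3.14, 3.14]. Speed limits (rad/s): [2.57, 2.57, 3.14, 3.14, 3.14, 3.14].

## Interface

Orientations are given as a unit quaternion [w, x, y, z].
In Python, from workcell import get_state, read_camera, camera_info, hand_in, recognise gives the robot as it stands.
- The arm moves only by the tool arm_command, never from a script. Its argument "moves" is one flat list of numbers, 7 for each row, row after row: the opening, from -1 (shut) to 1 (fully open), then the shift along the tool's x, y, z in mm, then the turn, a rotation vector about the tool's x, y, z in rad. A call has 1 to 8 rows; each row shifts and turns the commanded pose from where the row before left it, along the tool's axes as they then stand; what a row does not reach is not made up. A row lasts 1/8 s, in which the tool goes at most 62.5 mm and 10.7 degrees, less where a joint would pass 70% of its speed; a pose out of reach is approached as far as the arm can. A call with a gripper value outside its range is refused whole. The fingers move at their own pace and stop on an object; "newtons" is the grip in N (left out, the last holds). Time passes only in rows, so rows that do not move let the fingers close. It gives the time, the measured TCP pose, the force, the opening and the grip force at its end, in the units of the state.
- get_state(): the state, without advancing time (a new reading comes with each control period).
- read_camera(name): name is "scene" or "top" or "wrist"; returns (picture, depth): 420x560x3 uint8, blue, green, red; 420x560 float32, m along the optical axis (not along the pixel's ray), 0 where there is no reading.
- camera_info(name): a dict with "fovy" (degrees; the focal length in pixels is half the picture's height over the tangent of half this angle, whatever the lens; pixels are square), "cx", "cy" (the principal point, pixels), "eye" and "orientation" of the camera in the world; the wrist camera has in their place "tool_from_camera" (4x4, takes a point from camera to tool coordinates, whose origin is the TCP and whose axes are the flange's). Camera axes: x right, y down, z forward; pixel columns grow to the right and rows downward; lengths in m; the calibration is good to about 2 mm. A picture is of the moment at which its call begins: read the wrist's pose just before it. camera_info takes no time and is no camera call.
- hand_in(): hands the job in; it is judged then, once.
Trained networks look in the newest picture that a camera, given by its name, has taken for a name from the list of things; names that differ only in an ending like _2 or _b are one class to them, and where a whole thing is asked for, a point or a joint stands for the part that bears it (a point fixed in the world has none). Each returns a list of dicts, best first, with "confidence" (0 to 1); they miss things now and then, are a little off and sometimes report something else, mostly with a low value. They report only what shows in the picture. A call takes as long as a camera call. They do not tell look-alikes from the thing itself.
- recognise(camera, label): "point" ([column, row] in pixels, amid what is visible of it).
The state is a dict: "clock": time; "joint_pos": joint angles; "qvel": joint speeds; "tau": joint torques, N m; "tcp_pos": TCP position; "orientation": TCP orientation; "wrist_force": force on the tool from outside, world axes, zero at the start; "ft_torque": the same for the moment, N m; "finger_gap": finger opening in m; "grip_force": force on a finger pad.
Only numpy, scipy, OpenCV 4.12 (cv2) and the standard library are available. Lean on these libraries where they do the work, as an engineer would, in place of code of your own. Each camera call takes 0.05 s, during which the arm holds its last target. There are 200 camera calls.

## Task

Tare the carat balance with the brass dish in its weighing well: with a fingertip, push the orange tab so that the clear draught cover slides fully shut over the dish, then gently press the yellow key down and let it come back up. Do not press the red or blue key, do not grip or lift anything, leave the dish and all the other things on the bench where they are, and finish with the arm clear.

Things in the scene. Friction and masses are not known exactly. Their poses are not given: they have to be found in the camera images.
- balance: Carat balance fixed to the bench, 210 (x) x 270 (y) mm. Origin: centre of its underside; -x side towards the robot. Grey deck (x -105 to 5 mm) 35 mm high: three keys at x -55, y -95, -47, +1, colours in any order; dark display at y +83. Behind it a white part 75 mm high: open well at y -130 to -10, flat housing at y -10 to 135, a lip 82 mm high at the -y end.
- cover (a joint): How far the draught cover is open, m: 0 fully shut over the well (a hard stop), up to 0.09 open; it grows along the balance's +y. Slides with about 1.2 N of friction and stays where it is left. The cover is a clear plate with a black edge, 95 (x) x 125 (y) mm, its top 81 mm above the bench.
- cover_tab (a point): Centre of the top of the orange tab on the middle of the cover: 36 (balance x) x 8 mm (balance y), top 107 mm above the bench, 26 mm above the cover. Axes as the balance: pushed towards its -y the cover shuts. Shut, it is at x 52.5, y -67.5 mm in the balance frame. Nothing stands beside it for 60 mm on its +y side.
- yellow_key (a joint): The yellow round key's press travel, m: 0 up, 0.006 fully down; spring-loaded (about 1.2 N to start, 4 N fully down), comes back up by itself.
- yellow_key_top (a point): Centre of the top of the yellow key (cap 28 mm across, top 57 mm above the bench when up, standing 10 mm proud of a black round housing 44 mm across); z up. This is the key to press.
- yellow_key_base: Black round housing of the yellow key, 44 mm across, 12 mm high, with the key in it; origin at the centre of its underside, on the deck 35 mm above the bench, z up.
- red_key (a joint): The red round key's press travel, m: 0 up, 0.006 fully down; spring-loaded (about 1.2 N to start, 4 N fully down), comes back up by itself.
- red_key_top (a point): Centre of the top of the red key (cap 28 mm across, top 57 mm above the bench when up, standing 10 mm proud of a black round housing 44 mm across); z up. Not to be pressed.
- blue_key (a joint): The blue round key's press travel, m: 0 up, 0.006 fully down; spring-loaded (about 1.2 N to start, 4 N fully down), comes back up by itself.
- blue_key_top (a point): Centre of the top of the blue key (cap 28 mm across, top 57 mm above the bench when up, standing 10 mm proud of a black round housing 44 mm across); z up. Not to be pressed.
- dish: Loose brass dish, 56 mm across, 14 mm high, on the steel pan in the balance's well, its top 54 mm above the bench. Origin: centre of its underside. Stays where it is.
- block: Steel bench block, 90 x 90 x 25 mm, loose on the bench to the robot's right; origin at the centre of its underside. Leave alone.
- ring: Brass finger ring lying on the steel block, 22 mm across, 6 mm high; origin at the centre of its underside. Leave alone.
- pliers: Pliers with red handles lying on the bench to the left, 160 mm long, 14 mm high; origin under their middle, long side along x. Leave alone.
- caliper: Digital caliper lying on the bench to the left, 230 mm long along its x, 15 mm high; origin under its middle. Leave alone.
- brush: Hand brush lying on the bench to the right, 190 mm long along its x; origin under its middle. Leave alone.
- file: Flat file with a wooden handle lying behind the balance, 240 mm long along its x, 22 mm high; origin under its middle. Leave alone.
Things that resemble listed ones, but are neither listed nor needed, are in the scene too. What is meant by the dish is not black or green, and is the smaller of those in its own colour.

How it is judged:
On the way, in this order (a step that is already met when the one before it is completed fails the run):
1. the draught cover is pushed fully shut (within 4 mm) (value of joint cover below 0.004 m), for 0.2 s.
2. with the cover shut, the yellow key is pressed down (at least 3.5 mm of its 6) (value of joint yellow_key above 0.0035 m and value of joint cover below 0.004 m), for 0.05 s.
At the end, for the whole second after the job is handed in: The cover is shut within 4 mm, all three keys are up (within 1.5 mm), the dish is on the pan within 8 mm of its start, and every other loose thing is within 10 mm of where it was (value of joint cover below 0.004 m and value of joint each of yellow_key, red_key, blue_key below 0.0015 m and z of dish in the frame of balance below 0.045 m and distance of dish from where it was at the start of the episode below 0.008 m and distance of each of block, ring, pliers, caliper, brush, file from where it was at the start of the episode below 0.01 m); the robot touches nothing.
It fails at once if the red or blue key is pressed (2 mm or more) (value of joint any of red_key, blue_key above 0.002 m).
It fails at once if the yellow key is pressed (3.5 mm) while the cover is more than 8 mm open (value of joint yellow_key above 0.0035 m and value of joint cover above 0.008 m).
It fails at once if the robot presses or squeezes the balance, its cover or the yellow key with more than 30 N (contact force between any of the arm, the fingers and balance above 30 N or contact force between any of the arm, the fingers and yellow_key_base above 30 N).
It fails at once if the dish is shifted by more than 8 mm or lifted (distance of dish from where it was at the start of the episode above 0.008 m).
It fails at once if another loose thing is moved or lifted by more than 10 mm (distance of any of block, ring, pliers, caliper, brush, file from where it was at the start of the episode above 0.01 m).
It also fails if it takes over 40 s, if anything falls off the work surface, if the arm or the gripper's body presses on something with over 40 N, if the wrist force passes 120 N, or if a joint passes its speed limit or range.

## Working session

There is one attempt and no reset: what is moved stays moved. The work goes in short steps, Python scripts to look and compute and a tool call to move; the robot and the scene stay as the last step left them, time stands still between calls to the robot, and variables do not carry over. Pictures are saved under pics/ and viewed, at most 10 in all, crops included, and the job is handed in when it is done.

Besides the shell and the picture viewer there is one more tool, called after "Call:" in YAML: its name, and indented under it one key for each argument. arm_command: Moves the arm, as the interface text tells. Its arguments: {"type":"object","properties":{"moves":{"type":"array"},"newtons":{"type":"number"}},"required":["moves"]}

```bash
mkdir -p pics
cat > h.py <<'E'
import numpy as np, cv2
from scipy.spatial.transform import Rotation as R
from workcell import *
def q2R(q): return R.from_quat([q[1],q[2],q[3],q[0]]).as_matrix()
def cam(name):
    i=camera_info(name); s=get_state()
    if 'eye' in i:
        o=np.array(i['orientation']); M=o if o.shape==(3,3) else q2R(o); e=np.array(i['eye'])
    else:
        T=np.array(i['tool_from_camera']); W=q2R(s['orientation']); M=W@T[:3,:3]; e=W@T[:3,3]+np.array(s['tcp_pos'])
    return M,e,210/np.tan(np.radians(i['fovy'])/2),i['cx'],i['cy']
def ray(c,p): return c[0]@np.array([(p[0]-c[3])/c[2],(p[1]-c[4])/c[2],1])
def at_depth(c,p,d): return c[1]+ray(c,p)*d
def at_z(c,p,z): r=ray(c,p); return c[1]+r*(z-c[1][2])/r[2]
E
python3 - <<'E'
from h import *
print(get_state())
for n in ['top','scene']:
    print(camera_info(n))
    c=cam(n); im,d=read_camera(n); cv2.imwrite(f'pics/{n}.png',im); np.save(n+'.npy',d)
    for l in ['balance','cover_tab','yellow_key_top','red_key_top','blue_key_top','dish']:
        for r in recognise(n,l)[:3]:
            u,v=r['point']; dd=d[int(v),int(u)]
            print(n,l,round(r['confidence'],2),np.round([u,v]),at_depth(c,(u,v),dd).round(3))
E
```

```text
{'clock': 0.0, 'joint_pos': array([9.68390096e-01, 3.14051365e-01, 4.50121501e-02, 1.30359244e+00,
       1.08697742e-05, 1.43118692e+00]), 'qvel': array([-1.30634048e-04, -4.49858167e-04,  1.15655984e-03,  6.88053484e-05,
       -8.83731379e-04,  1.24559190e-03]), 'tau': array([ 6.46738999e-05, -4.80624318e+01,  2.98532653e+01,  1.92243420e-02,
       -2.70103501e-04, -2.34168772e-05]), 'tcp_pos': array([0.25643966, 0.51410033, 0.23039343]), 'orientation': array([-3.37769407e-04,  2.29338797e-01,  9.73346225e-01, -8.53259861e-04]), 'wrist_force': array([-0.09885807, -0.28187027,  0.39288619]), 'ft_torque': array([ 0.0010367 , -0.04593076, -0.01336361]), 'grip_force': 0.0, 'finger_gap': 0.08544751468285015}
{'fovy': 55.25650450580316, 'cx': 281.70964586849965, 'cy': 208.7445590856298, 'eye': array([ 0.44456254, -0.00540716,  1.11824775]), 'orientation': array([ 0.05035829, -0.69598131,  0.71444778, -0.05136558])}
top balance 0.68 [251. 230.] [0.543 0.074 0.053]
top cover_tab 0.68 [255. 212.] [0.586 0.059 0.107]
top yellow_key_top 0.39 [250. 252.] [0.485 0.077 0.055]
top yellow_key_to
[... 406 characters left out ...]
 'cy': 209.24881129972383, 'eye': array([ 1.33513733, -0.07020088,  0.91262687]), 'orientation': array([-0.26889503,  0.66937286,  0.64699112, -0.24705853])}
scene balance 0.91 [309. 221.] [0.614 0.055 0.08 ]
scene cover_tab 0.62 [308. 214.] [0.585 0.057 0.08 ]
scene yellow_key_top 0.41 [310. 195.] [0.486 0.071 0.058]
scene yellow_key_top 0.37 [308. 215.] [0.589 0.056 0.079]
scene red_key_top 0.58 [280. 189.] [ 0.454 -0.021  0.055]
scene blue_key_top 0.73 [311. 214.] [0.609 0.06  0.105]
scene blue_key_top 0.55 [295. 194.] [0.481 0.025 0.057]
scene dish 0.73 [273. 276.] [ 0.746 -0.05   0.002]
scene dish 0.69 [231. 218.] [ 0.527 -0.178  0.002]
scene dish 0.62 [233. 260.] [ 0.691 -0.163  0.006]
```

View pics/top.png

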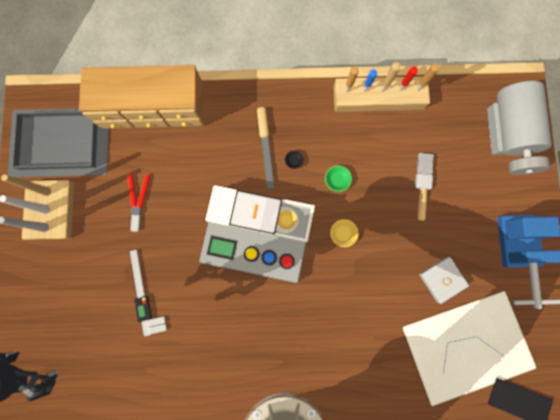

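View pics/scene.png

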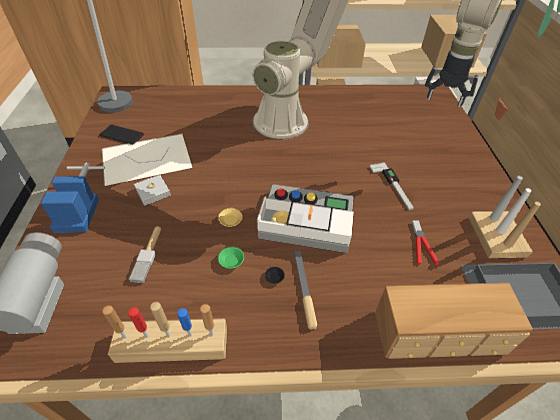

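The top view shows yellow, blue and red keys at about (251,254), (269,257) and (287,261). The orange tab is at (255,211), on a cover that is open to the left, and the dish is in the well at (288,219). Next I'll refine the positions by colour and fit the balance pose.

```bash
cat >> h.py <<'E'
def blob(im,d,near,lo,hi,r=12):
    h=cv2.cvtColor(im,cv2.COLOR_BGR2HSV); m=cv2.inRange(h,np.array(lo),np.array(hi))
    k=np.zeros_like(m); cv2.circle(k,near,r,255,-1); v,u=np.nonzero(m&k)
    return np.array([u.mean(),v.mean()]),len(u),u,v
E
python3 - <<'E'
from h import *
c=cam('top'); im=cv2.imread('pics/top.png'); d=np.load('top.npy')
P={}
for n,near,lo,hi,z,b in [('y',(251,254),(20,120,80),(35,255,255),.057,(-55,1)),('b',(269,257),(100,120,60),(130,255,255),.057,(-55,-47)),('r',(287,261),(0,150,80),(6,255,255),.057,(-55,-95)),('tab',(255,211),(8,120,120),(20,255,255),.107,(52.5,None))]:
    p,k,u,v=blob(im,d,near,lo,hi); P[n]=at_z(c,p,z); print(n,p.round(1),k,P[n].round(4), 'depth z',np.median([at_depth(c,(a,e),d[e,a])[2] for a,e in zip(u,v)]).round(3))
# fit yaw+origin from keys
L=np.array([(-55,1),(-55,-47),(-55,-95)])/1e3; W=np.array([P[k][:2] for k in 'ybr'])
y=(W[0]-W[2]); print('pitch',np.linalg.norm(y)); yaw=np.arctan2(-y[0],y[1])
Rm=np.array([[np.cos(yaw),-np.sin(yaw)],[np.sin(yaw),np.cos(yaw)]])
o=W.mean(0)-Rm@L.mean(0); print('yaw',yaw,'o',o,'tab in bal',Rm.T@(P['tab'][:2]-o))
big=cv2.resize(im[170:295,185:330],None,fx=5,fy=5,interpolation=cv2.INTER_CUBIC)[:600]; cv2.imwrite('pics/crop.png',big)
E
```

```text
y [250.7 253.4] 121 [0.482  0.0757 0.057 ] depth z 0.056
b [268.6 257.2] 113 [0.4709 0.0288 0.057 ] depth z 0.056
r [286.5 260.8] 111 [ 0.4601 -0.0178  0.057 ] depth z 0.056
tab [254.7 211. ] 31 [0.5872 0.0601 0.107 ] depth z 0.106
pitch 0.09598668527099377
yaw -0.22995702967698006 o [0.53525896 0.06213733] tab in bal [0.0510816 0.0098238]
```

View pics/crop.png

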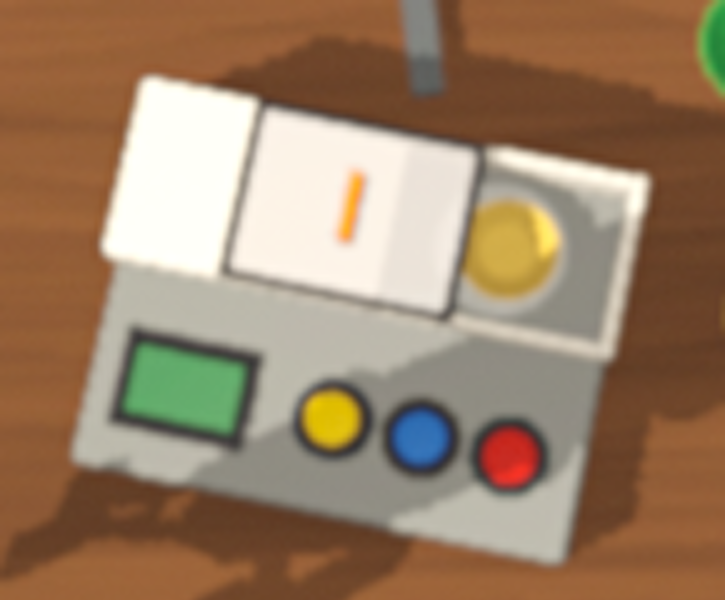

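Key pitch is 96 mm, and the heights and the tab's x all match the given sizes. The cover is about 77 mm open. Next I'll work out the tool-frame shifts.

```bash
cat >> h.py <<'E'
yaw=-.230; O=np.array([.53526,.06214])
def w(bx,by,z): return np.array([*(O+np.array([[np.cos(yaw),-np.sin(yaw)],[np.sin(yaw),np.cos(yaw)]])@[bx/1e3,by/1e3]),z])
E
python3 - <<'E'
from h import *
s=get_state(); M=q2R(s['orientation']); Rt=np.c_[[-np.cos(yaw),-np.sin(yaw),0],[-np.sin(yaw),np.cos(yaw),0],[0,0,-1]]
print('turn rv',R.from_matrix(M.T@Rt).as_rotvec().round(4))
t=w(52.5,50,.19); print(t,'shift in target frame mm',(Rt.T@(t-s['tcp_pos'])*1e3).round(1),'time',s['clock'])
E
```

```text
turn rv [ 1.000e-04  1.000e-04 -2.328e-01]
[0.59777636 0.0988545  0.19      ] shift in target frame mm [-426.8 -327.    41.4] time 0.7
```

Call:
arm_command:
  moves: [-1,0,0,0,0,0,-0.1164,-1,0,0,0,0,0,-0.1164,-1,-36,-27,0,0,0,0,-1,-36,-27,0,0,0,0,-1,-36,-27,0,0,0,0,-1,-36,-27,0,0,0,0,-1,-36,-27,0,0,0,0,-1,-36,-27,0,0,0,0]
  newtons: 20

```text
clock: 1.7
tcp_pos: [0.431, 0.3064, 0.2315]
orientation: [0.0, 0.115, 0.993, 0.0]
wrist_force: [0.0, -0.1, -0.1]
finger_gap: -0.0
grip_force: 0.0
```

Call:
arm_command:
  moves: [-1,-36,-27,0,0,0,0,-1,-36,-27,0,0,0,0,-1,-36,-27,0,0,0,0,-1,-36,-27,0,0,0,0,-1,-36,-27,20,0,0,0,-1,-30,-30,20,0,0,0,-1,0,0,0,0,0,0]

```text
clock: 2.58
tcp_pos: [0.5973, 0.0964, 0.189]
orientation: [-0.001, 0.117, 0.993, -0.0]
wrist_force: [-0.5, 0.6, -0.4]
finger_gap: -0.0002
grip_force: 0.0
```

```bash
cat >> h.py <<'E'
def where():
    s=get_state(); M=q2R(s['orientation']); Rt=np.c_[[-np.cos(yaw),-np.sin(yaw),0],[-np.sin(yaw),np.cos(yaw),0],[0,0,-1]]
    print('t',s['clock'],'gap',s['finger_gap'],'F',np.round(s['wrist_force'],2),'rv',R.from_matrix(M.T@Rt).as_rotvec().round(4),'bal mm',(Rt.T@(s['tcp_pos']-w(0,0,0))*[-1e3,1e3,-1e3]).round(1))
E
python3 - <<'E'
from h import *
where()
c=cam('wrist'); im,d=read_camera('wrist'); cv2.imwrite('pics/w1.png',im); np.save('w1.npy',d)
h=cv2.cvtColor(im,cv2.COLOR_BGR2HSV)
for r in recognise('wrist','cover_tab')[:2]+recognise('wrist','yellow_key_top')[:2]:
    u,v=r['point']; p=at_depth(c,(u,v),d[int(v),int(u)]); q=w(0,0,0); e=p-q
    print(r['confidence'],u,v,'bal',(np.cos(yaw)*e[0]+np.sin(yaw)*e[1]).round(4),(-np.sin(yaw)*e[0]+np.cos(yaw)*e[1]).round(4),e[2].round(4))
E
```

```text
t 2.575 gap -0.0001880258831733826 F [-0.48  0.64 -0.44] rv [-0.0011 -0.0028 -0.0041] bal mm [ 52.6  47.5 189. ]
0.69 231.2 205.1 bal 0.0411 0.0122 0.1084
0.89 219.8 67.7 bal -0.0541 0.0007 0.0575
0.26 240.4 146.3 bal 0.0064 0.0131 0.0485
```

View pics/w1.png

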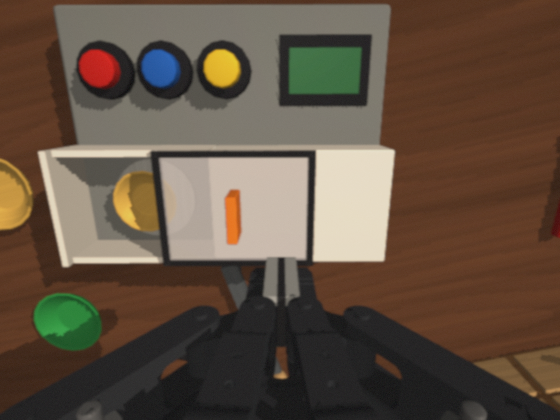

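The wrist view agrees: tab at (232,217), yellow key at (222,68), with the shut fingers to the +y side of the tab. I'll descend beside it.

Call:
arm_command:
  moves: [-1,0,0,32,0,0,0,-1,0,0,32,0,0,0,-1,0,0,22,0,0,0,-1,0,0,11,0,0,0,-1,0,0,0,0,0,0]

```text
clock: 3.35
tcp_pos: [0.5966, 0.0999, 0.0945]
orientation: [-0.0, 0.114, 0.993, 0.0]
wrist_force: [-0.5, -0.5, 0.1]
finger_gap: 0.0001
grip_force: 0.0
```

Call:
arm_command:
  moves: [-1,0,-8,0,0,0,0,-1,0,-8,0,0,0,0,-1,0,-8,0,0,0,0,-1,0,-8,0,0,0,0,-1,0,-8,0,0,0,0,-1,0,-8,0,0,0,0]

```text
clock: 4.1
tcp_pos: [0.5861, 0.0517, 0.0945]
orientation: [0.0, 0.115, 0.993, 0.0]
wrist_force: [1.1, 2.0, 1.4]
finger_gap: 0.0001
grip_force: 0.7
```

Run:
```python
from h import *
where()
im,d=read_camera('wrist'); cv2.imwrite('pics/w2.png',im)
```

```text
t 4.1 gap 0.0001371861086619181 F [1.06 2.02 1.39] rv [ 0.0003  0.0005 -0.0001] bal mm [51.9  1.5 94.5]
```

View pics/w2.png

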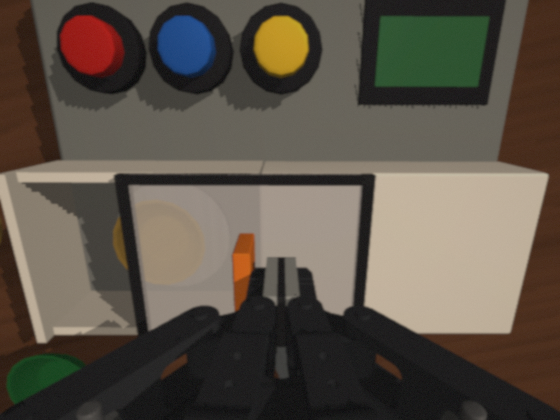

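The fingers are touching the tab at (245,270), at about 2 N, and the cover is moving. I'll keep pushing.

Call:
arm_command:
  moves: [-1,0,-7,0,0,0,0,-1,0,-7,0,0,0,0,-1,0,-7,0,0,0,0,-1,0,-7,0,0,0,0,-1,0,-6,0,0,0,0,-1,0,-4,0,0,0,0,-1,0,-2,0,0,0,0]

```text
clock: 5.03
tcp_pos: [0.5768, 0.0131, 0.0943]
orientation: [-0.0, 0.115, 0.993, 0.0]
wrist_force: [1.2, 1.2, 0.4]
finger_gap: -0.0
grip_force: 0.6
```

Call:
arm_command:
  moves: [-1,0,-2,0,0,0,0,-1,0,-1,0,0,0,0]

```text
clock: 5.28
tcp_pos: [0.5762, 0.0104, 0.0943]
orientation: [-0.0, 0.115, 0.993, 0.0]
wrist_force: [0.2, 1.5, 1.1]
finger_gap: -0.0001
grip_force: 0.6
```

Call:
arm_command:
  moves: [-1,0,-1,0,0,0,0,-1,0,-1,0,0,0,0]

```text
clock: 5.52
tcp_pos: [0.5757, 0.0086, 0.0943]
orientation: [-0.0, 0.115, 0.993, 0.0]
wrist_force: [0.1, 0.9, 0.6]
finger_gap: 0.0
grip_force: 0.6
```

Call:
arm_command:
  moves: [-1,0,-1,0,0,0,0,-1,0,-1,0,0,0,0,-1,0,-1,0,0,0,0]

```text
clock: 5.9
tcp_pos: [0.575, 0.0055, 0.0942]
orientation: [-0.0, 0.115, 0.993, 0.0]
wrist_force: [0.3, 0.9, 1.0]
finger_gap: -0.0003
grip_force: 0.6
```

Call:
arm_command:
  moves: [-1,0,-1,0,0,0,0,-1,0,-1,0,0,0,0]

```text
clock: 6.15
tcp_pos: [0.5746, 0.0036, 0.0943]
orientation: [-0.0, 0.115, 0.993, 0.0]
wrist_force: [0.7, -0.1, 1.3]
finger_gap: 0.0001
grip_force: 0.6
```

Run:
```python
from h import *
where()
im,d=read_camera('wrist'); cv2.imwrite('pics/w3.png',im)
```

```text
t 6.15 gap 7.470004173407426e-05 F [ 0.65 -0.13  1.31] rv [ 0.0001 -0.0001  0.    ] bal mm [ 51.6 -48.   94.3]
```

View pics/w3.png

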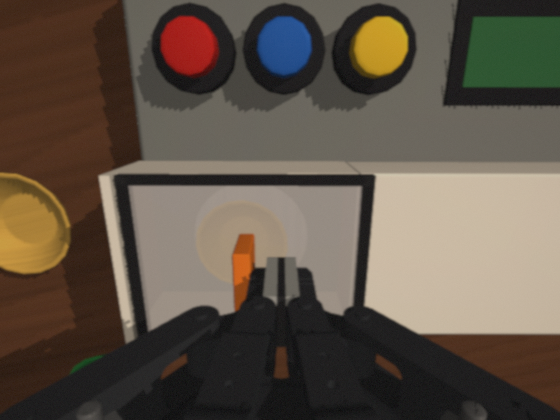

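The cover is almost at the lip: its left edge is at column 118 and the lip at about 110. I'll carry on until the force shows the stop.

Call:
arm_command:
  moves: [-1,0,-1,0,0,0,0,-1,0,-1,0,0,0,0]

```text
clock: 6.45
tcp_pos: [0.5741, 0.0017, 0.0943]
orientation: [-0.0, 0.115, 0.993, 0.0]
wrist_force: [0.9, 3.6, 1.5]
finger_gap: -0.0003
grip_force: 1.7
```

Call:
arm_command:
  moves: [-1,0,-1,0,0,0,0,-1,0,0,0,0,0,0]

```text
clock: 6.7
tcp_pos: [0.5741, 0.0016, 0.0943]
orientation: [0.0, 0.114, 0.993, 0.001]
wrist_force: [0.9, 5.5, 1.1]
finger_gap: 0.0003
grip_force: 2.6
```

Call:
arm_command:
  moves: [-1,0,-1,0,0,0,0,-1,0,0,0,0,0,0]

```text
clock: 6.95
tcp_pos: [0.5741, 0.0015, 0.0943]
orientation: [0.0, 0.114, 0.993, 0.002]
wrist_force: [0.9, 7.3, -0.3]
finger_gap: -0.0003
grip_force: 4.0
```

The force climbs with no motion, so the cover is at its hard stop. I'll back off, lift, and go over the yellow key.

Call:
arm_command:
  moves: [-1,0,8,0,0,0,0,-1,0,10,0,0,0,0,-1,0,0,-30,0,0,0,-1,0,0,-40,0,0,0,-1,36,12,0,0,0,0,-1,36,12,0,0,0,0,-1,34,11,0,0,0,0,-1,0,0,0,0,0,0]

```text
clock: 7.95
tcp_pos: [0.4803, 0.0766, 0.1644]
orientation: [-0.001, 0.114, 0.994, -0.0]
wrist_force: [-0.6, -0.7, 0.5]
finger_gap: -0.0002
grip_force: 0.0
```

Run:
```python
from h import *
where()
c=cam('top'); im,d=read_camera('top'); big=cv2.resize(im[170:295,185:330],None,fx=4,fy=4,interpolation=cv2.INTER_CUBIC); cv2.imwrite('pics/t2.png',big)
p,k,u,v=blob(im,d,(278,218),(8,120,120),(20,255,255),z:=16) if 0 else blob(im,d,(278,216),(8,120,120),(17,255,255),14)
e=at_z(c,p,.107)-w(0,0,.107); print(p,k,'tab bal',np.cos(yaw)*e[0]+np.sin(yaw)*e[1],-np.sin(yaw)*e[0]+np.cos(yaw)*e[1])
```

```text
t 7.95 gap -0.0001971206356152081 F [-0.62 -0.69  0.54] rv [-0.0006 -0.0012  0.0021] bal mm [-56.8   1.6 164.4]
[284.70833333 216.91666667] 24 tab bal 0.05159128291181393 -0.06801145241668166
```

View pics/t2.png

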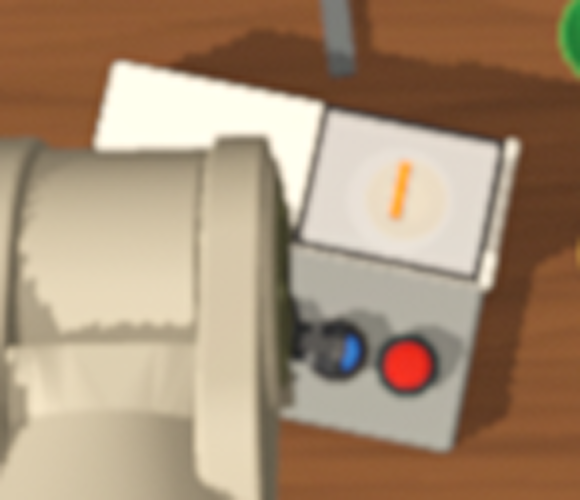

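The cover is shut against the lip, with the tab measured at y −68 mm against −67.5 expected. Now I'll go down to the key.

Call:
arm_command:
  moves: [-1,-1.5,0,30,0,0,0,-1,0,0,35,0,0,0,-1,0,0,20,0,0,0,-1,0,0,12,0,0,0,-1,0,0,0,0,0,0]

```text
clock: 8.62
tcp_pos: [0.4842, 0.0749, 0.0667]
orientation: [-0.001, 0.115, 0.993, -0.0]
wrist_force: [0.1, 0.4, 0.5]
finger_gap: 0.0005
grip_force: 0.0
```

Call:
arm_command:
  moves: [-1,0,0,4,0,0,0,-1,0,0,4,0,0,0,-1,0,0,2,0,0,0,-1,0,0,1,0,0,0]

```text
clock: 9.12
tcp_pos: [0.4842, 0.0752, 0.0565]
orientation: [0.0, 0.115, 0.993, 0.0]
wrist_force: [0.2, -0.4, 1.6]
finger_gap: 0.0001
grip_force: 0.6
```

Call:
arm_command:
  moves: [-1,0,0,1.5,0,0,0,-1,0,0,1.5,0,0,0,-1,0,0,1,0,0,0,-1,0,0,1,0,0,0,-1,0,0,0,0,0,0]

```text
clock: 9.75
tcp_pos: [0.4842, 0.0752, 0.0514]
orientation: [0.0, 0.115, 0.993, 0.0]
wrist_force: [-0.5, 0.3, 3.9]
finger_gap: 0.0
grip_force: 1.8
```

The force matches about 5 mm of travel. I'll press a touch further to be certain, then retreat.

Call:
arm_command:
  moves: [-1,0,0,1,0,0,0,-1,0,0,0,0,0,0]

```text
clock: 10.0
tcp_pos: [0.4842, 0.0752, 0.051]
orientation: [0.0, 0.115, 0.993, 0.0]
wrist_force: [-1.7, 0.5, 8.7]
finger_gap: 0.0001
grip_force: 4.4
```

Call:
arm_command:
  moves: [-1,0,0,-6,0,0,0,-1,0,0,-20,0,0,0,-1,0,0,-40,0,0,0,-1,0,0,-50,0,0,0,-1,20,35,-20,0,0,0,-1,0,45,0,0,0,0,-1,0,45,0,0,0,0,-1,0,45,0,0,0,0]

```text
clock: 11.0
tcp_pos: [0.5034, 0.2466, 0.1862]
orientation: [-0.0, 0.115, 0.993, -0.0]
wrist_force: [0.4, 0.7, 0.1]
finger_gap: 0.0
grip_force: 0.0
```

Call:
arm_command:
  moves: [-1,0,45,0,0,0,0,-1,0,45,0,0,0,0,-1,0,0,0,0,0,0]

```text
clock: 11.38
tcp_pos: [0.5238, 0.3355, 0.1851]
orientation: [-0.0, 0.113, 0.994, 0.0]
wrist_force: [-0.8, -1.3, 0.2]
finger_gap: -0.0
grip_force: 0.0
```

Run:
```python
from h import *
where()
c=cam('top'); im,d=read_camera('top'); cv2.imwrite('pics/t3.png',im)
for n,near,lo,hi in [('tab',(284,216),(8,120,120),(17,255,255)),('y',(251,254),(20,120,80),(35,255,255)),('b',(269,257),(100,120,60),(130,255,255)),('r',(287,261),(0,150,80),(6,255,255))]:
    p,k,u,v=blob(im,d,near,lo,hi); print(n,p,k,np.median([at_depth(c,(a,e),d[e,a])[2] for a,e in zip(u,v)]).round(4))
```

```text
t 11.375 gap -4.2895550773924313e-05 F [-0.83 -1.31  0.19] rv [-0.0001 -0.0008  0.0035] bal mm [-73.5 263.5 185.1]
tab [284.72 216.88] 25 0.1064
y [250.70731707 253.36585366] 123 0.0555
b [268.61666667 257.2       ] 120 0.0554
r [286.38655462 260.69747899] 119 0.0555
```

View pics/t3.png

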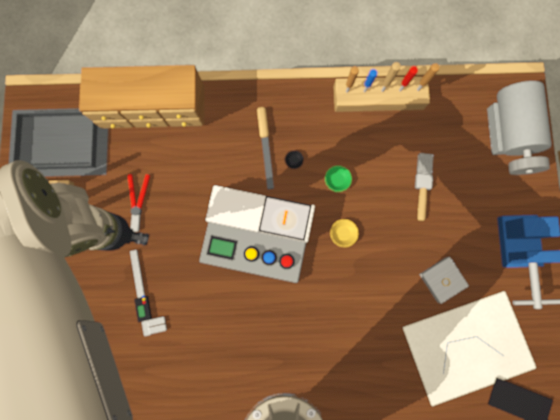

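The picture shows the cover shut with the tab at (285,217), and all three keys up at (251,253), (269,257) and (286,261). Everything else is where it was, and the arm is clear at 185 mm.

```bash
python3 -c "from workcell import *; print(hand_in())"
```

```text
the job is handed in; nothing more can be done
None
```

I pushed the draught cover fully shut, pressed the yellow key to its stop and let it come back up, moved the arm clear and handed the job in; the hand-in gave no verdict.

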